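# Push the pantry tin into its row

## Robot

A 6-joint arm with a two-finger parallel gripper is mounted at the origin on the work surface. World frame = base frame: x ahead of the robot, y to its left, z up, the work surface at z = 0. Lengths are in m, angles in degrees, forces in N, time in s.
With the tool pointing down it reaches from about 0.275 to 0.75 m from the base axis. Payload 10.2 kg.
Tool frame: the origin (TCP) lies at the very end of the fingers, on their centre line; the grasp point (between the pads) lies 19 mm behind it; z points along the fingers, x is the direction in which the jaws open and shut, and the axes are right-handed (so a half turn about z gives the same grasp; the last joint's range is limited). The gripper opens to 88 mm and grips with 3 to 60 N. Pads are 18 mm wide; open, the fingers measure 123 mm over their backs; the gripper's body (75 mm by 187 mm) begins 45 mm behind the grasp point.
Start: joints at [-84.019, 17.928, 85.812, -0, 76.261, -12.8], TCP at [0.169, -0.497, 0.214] pointing down, gripper open.
Joint ranges: [-168.41, 168.41], [-55.51, 124.54], [10.69, 146.95], [-70.63, 250.63], [1, 178], [-165.06, 165.06]. Speed limits (degrees/s): [136.94, 136.94, 172.46, 180, 180, 180].

## Interface

Orientations are given as [roll, pitch, yaw] about the fixed x, y, z axes, in that order (R = Rz(yaw) Ry(pitch) Rx(roll)).
In Python, from bench import env gives the robot as it stands.
- The arm moves only by the tool drive_tool, never from a script. Its argument "deltas" is a list of rows, each an object of numbers: "grip": the opening, from 0 (shut) to 1 (fully open); "dx", "dy", "dz": the shift along the tool's x, y, z in cm; "rx", "ry", "rz": the turn, a rotation vector about the tool's x, y, z in degrees. A call has 1 to 20 rows; each row shifts and turns the commanded pose from where the row before left it, along the tool's axes as they then stand; what a row does not reach is not made up. A row lasts 1/10 s, in which the tool goes at most 50 mm and 8.59 degrees, less where a joint would pass 70% of its speed; a pose out of reach is approached as far as the arm can. A call is refused whole if a number of a shift passes 5 or a number of a turn 8.59, either way. A call with a gripper value outside its range is refused whole. The fingers move at their own pace and stop on an object; the grip force is fixed at half the most. Time passes only in rows, so rows that do not move let the fingers close. It gives the time, the measured TCP pose, the force and the opening at its end, in the units of the state.
- env.get_state(): the state, without advancing time (a new reading comes with each control period).
- env.read_camera(name): name is "side" or "top"; returns the picture (400x640x3 uint8, red, green, blue); there is no depth.
- env.camera_model(name): a dict with "vertical_fov" (degrees; the focal length in pixels is half the picture's height over the tangent of half this angle, whatever the lens; pixels are square), "cx", "cy" (the principal point, pixels), "rvec" (rotation vector, rad) and "tvec" (3), from world to camera coordinates, as OpenCV has them. Camera axes: x right, y down, z forward; pixel columns grow to the right and rows downward; lengths in m; the calibration is good to about 2 mm. A picture is of the moment at which its call begins. camera_model takes no time and is no camera call.
- env.job_done(): hands the job in, once; it reports no verdict.
Trained networks look in the newest picture that a camera, given by its name, has taken for a name from the list of things; names that differ only in an ending like _2 or _b are one class to them, and where a whole thing is asked for, a point or a joint stands for the part that bears it (a point fixed in the world has none). Each returns a list of dicts, best first, with "conf" (0 to 1); they miss things now and then, are a little off and sometimes report something else, mostly with a low value. They report only what shows in the picture. A call takes as long as a camera call. They do not tell look-alikes from the thing itself.
- env.recognise(camera, label): "xyz" ([x, y, z] in m, in world coordinates, good to about 4 mm: the middle of the surface that is visible of it).
- env.trace(camera, label): "mask" (400x640 bool, what is visible of it).
The state is a dict: "t": time; "joint_positions": joint angles; "joint_velocities": joint speeds; "effort": joint torques, N m; "tcp_pos": TCP position; "ee_rot": TCP orientation; "force": force on the tool from outside, world axes, zero at the start; "wrist_torque": the same for the moment, N m; "opening": finger opening in m.
Only numpy, scipy, OpenCV 4.12 (cv2) and the standard library are available. Lean on these libraries where they do the work, as an engineer would, in place of code of your own. Each camera call takes 0.05 s, during which the arm holds its last target. There are 200 camera calls.

## Task

One of the two matching rectangular storage tins has been left askew on the pantry counter. Without picking it up, push it with the fingertips along the counter until it sits flat against the back rail and side by side against its twin, which already stands at one end of the rail. Leave the twin, the jar at the other end and the other things on the counter where they are.

Things in the scene. Friction and masses are not known exactly. Their poses are not given: they have to be found in the camera images.
- tin: the tin to push: plain metal rectangular tin with a flat lid, 110 mm along its x, 96 mm along its y, 58 mm high, 0.3 to 0.65 kg, loose on the counter in front of the rail, up to about 25 degrees askew. Origin: centre of its underside. Its x axis points to the rail when it stands square (long sides at right angles to the rail).
- row_tin: the twin, same shape, size and axes, loose, standing square against the back rail (2 mm or less from it) and against the end piece at one end of it, left or right. Origin: centre of its underside. Beside it there is free rail for the other tin.
- bay: the fixed wooden gallery rail, 35 mm high: a straight back rail 18 mm thick, with an end piece at each end that reaches 130 mm towards the robot. Origin: on the counter, at the middle of the inner face (robot's side) of the back rail. Its x axis points away from the robot at right angles to the rail, its y axis along the rail to the left; end pieces' inner faces at y = +250 mm and -250 mm. It may be turned up to 9 degrees.
- jar: bystander: round lidded jar, 68 mm across, 60 mm high, loose, near the back rail at the end where the twin is not. Origin: centre of its underside.
- can: bystander: round food can, 72 mm across, 75 mm high, on the counter to the right of the work. Origin: centre of its underside.
- bowl: bystander: white bowl, 110 mm across, 45 mm high, on the counter to the left of the work. Origin: centre of its underside.
There are look-alikes about, which are no part of the job. What is shaped like the row_tin but black, orange or turquoise is not meant.

How it is judged:
By the outcome, as a careful person would: the job done as asked, in the order asked, and still so for the second after the job is handed in, with the robot touching nothing.
It also fails if it takes over 48 s, if anything falls off the work surface, if the arm or the gripper's body presses on something with over 40 N, if the wrist force passes 120 N, or if a joint passes its speed limit or range.

## Working session

There is one attempt and no reset: what is moved stays moved. The work goes in short steps, Python scripts to look and compute and a tool call to move; the robot and the scene stay as the last step left them, time stands still between calls to the robot, and variables do not carry over. Pictures are saved under pics/ and viewed, about 8 in all and at most 12, crops included, and the job is handed in when it is done.

Besides the shell and the picture viewer there is one more tool, called after ">>>" by a JSON object that holds its "api" and its "payload", one argument or row to a line. drive_tool: Moves the arm, as the interface text tells. Its arguments: {"type":"object","properties":{"deltas":{"type":"array","items":{"type":"object","properties":{"grip":{"type":"number"},"dx":{"type":"number"},"dy":{"type":"number"},"dz":{"type":"number"},"rx":{"type":"number"},"ry":{"type":"number"},"rz":{"type":"number"}}}}},"required":["deltas"]}

```bash
mkdir -p pics; ls; cat > h.py <<'E'
import numpy as np, cv2
from bench import env
def cam(n):
    m=env.camera_model(n); f=200/np.tan(np.radians(m['vertical_fov'])/2)
    K=np.array([[f,0,m['cx']],[0,f,m['cy']],[0,0,1.]])
    return K,np.array(m['rvec'],float),np.array(m['tvec'],float),m
def unproj(n,uv,z):
    K,r,t,_=cam(n); R=cv2.Rodrigues(r)[0]
    c=-R.T@t; p=np.c_[np.atleast_2d(uv).astype(float),np.ones(len(np.atleast_2d(uv)))]
    d=(R.T@np.linalg.inv(K)@p.T).T
    return c+d*((z-c[2])/d[:,2])[:,None]
def proj(n,P):
    K,r,t,_=cam(n); return cv2.projectPoints(np.atleast_2d(P).astype(float),r,t,K,None)[0][:,0]
def pic(n,f):
    im=env.read_camera(n); cv2.imwrite('pics/'+f,im[:,:,::-1]); return im
E
python3 - <<'E'
from h import *
pic('top','t0.png');pic('side','s0.png')
for n in('top','side'):
    print(env.camera_model(n))
for l in('tin','row_tin','bay','jar','can','bowl'):
    print(l,[(np.round(d['xyz'],3),round(d['conf'],2)) for d in env.recognise('top',l)])
print(env.get_state())
E
```

```text
pics
{'vertical_fov': 51.159739349625056, 'cx': 319.569078923355, 'cy': 206.5811900508253, 'rvec': array([ 2.08712796, -2.11979989,  0.17057029]), 'tvec': array([-0.05047974,  0.58541492,  1.00442896])}
{'vertical_fov': 47.711209180871734, 'cx': 320.08444659041834, 'cy': 198.0067520278153, 'rvec': array([ 0.36983345, -2.83380301,  1.03360621]), 'tvec': array([0.52805797, 0.19087779, 1.05350111])}
tin []
row_tin [(array([0.405, 0.114, 0.058]), 0.95), (array([ 0.311, -0.184,  0.061]), 0.88), (array([ 0.835, -0.088,  0.06 ]), 0.87), (array([ 0.643, -0.245,  0.06 ]), 0.8), (array([ 0.347, -0.486,  0.056]), 0.55)]
bay []
jar [(array([0.581, 0.141, 0.062]), 0.8)]
can [(array([ 0.382, -0.319,  0.075]), 0.74)]
bowl [(array([0.382, 0.318, 0.023]), 0.8)]
{'t': 0.4, 'joint_positions': array([-8.40184802e+01,  1.79303010e+01,  8.58183887e+01,  1.08581293e-03,
        7.62618696e+01, -1.28000262e+01]), 'joint_velocities': array([ 0.07853155, -0.04674605, -0.01920839, -0.04582394,  0.00283852,
        0.00460223]), 'effort': array([-1.93947351e-03, -4.01777923e+01, -2.52196330e+01,  6.94265985e-02,
        3.25466541e-02, -3.34149195e-05]), 'tcp_pos': array([ 0.16901688, -0.49700421,  0.21375552]), 'ee_rot': array([-1.79996632e+02,  1.00631173e-02, -7.12187117e+01]), 'force': array([ 0.56560721, -0.21941625,  0.61303478]), 'wrist_torque': array([-0.02279216, -0.01511191, -0.00326675]), 'opening': 0.08820479392404763}
```

View pics/t0.png

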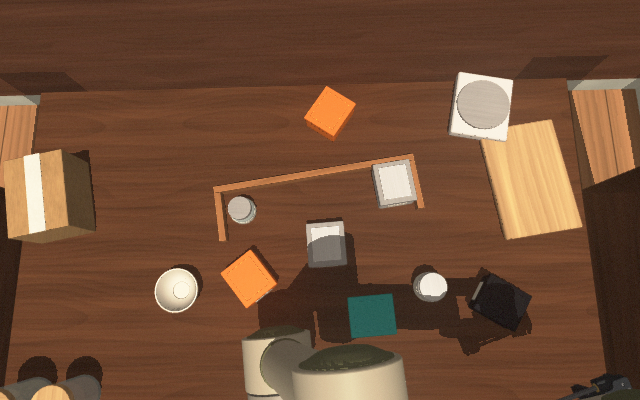

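View pics/s0.png

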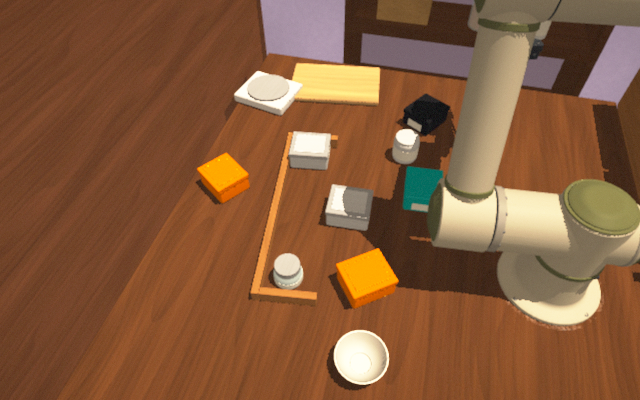

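The top view shows the plain tin at about (326,244), the twin at the right end at (395,184), the jar at (240,209), the can at (430,287) and the bowl at (176,290). I'll enlarge the work area to pick corners.

```bash
python3 - <<'E'
from h import *
im=cv2.imread('pics/t0.png')[145:275,205:435]
cv2.imwrite('pics/c0.png',cv2.resize(im,(0,0),fx=3.4,fy=3.4,interpolation=cv2.INTER_CUBIC))
env.read_camera('top');env.read_camera('side')
for n in('top','side'):
  for l in('tin','bay','row_tin','jar'):
    for d in env.trace(n,l):
        m=d['mask'].astype(np.uint8); ys,xs=np.nonzero(m)
        r=cv2.minAreaRect(np.c_[xs,ys].astype(np.float32))
        print(n,l,round(d['conf'],2),len(xs),r)
        if l in('tin','bay'): np.save(f'pics/{n}_{l}_{int(xs.mean())}.npy',m)
E
```

```text
top tin 0.7 1599 ((325.6487121582031, 243.3758087158203), (44.30939483642578, 37.75299835205078), 83.82982635498047)
top bay 0.95 2309 ((317.1631774902344, 197.35897827148438), (56.610565185546875, 206.9774169921875), 80.58582305908203)
top row_tin 0.93 1887 ((370.97119140625, 315.1124572753906), (42.638816833496094, 46.90700912475586), 82.56858825683594)
top row_tin 0.88 1580 ((329.05609130859375, 113.5951156616211), (37.78065490722656, 43.707035064697266), 32.905242919921875)
top row_tin 0.88 1819 ((248.6799774169922, 278.239990234375), (45.59999465942383, 41.19999313354492), 53.13010025024414)
top row_tin 0.84 1712 ((393.7959899902344, 183.1280059814453), (44.54248046875, 39.80201721191406), 79.69515228271484)
top row_tin 0.58 2188 ((499.5733947753906, 301.0780029296875), (54.58921432495117, 41.72078323364258), 28.300756454467773)
top jar 0.75 559 ((241.75001525878906, 209.25), (26.870054244995117, 24.748737335205078), 45.0)
side tin 0.72 1766 ((348.63873291015625, 207.0982666015625), (44.47672653198242, 41.9677848815918), 8.746162414550781)
side row_tin 0.96 2462 ((366.866455078125, 277.60614013671875), (49.656349182128906, 54.70474624633789), 65.55604553222656)
side row_tin 0.65 1343 ((422.2013854980469, 190.05812072753906), (37.01512145996094, 45.177162170410156), 8.972626686096191)
side row_tin 0.61 1337 ((309.57586669921875, 150.21035766601562), (40.63563919067383, 35.35065841674805), 3.3664605617523193)
side row_tin 0.6 1627 ((224.66983032226562, 177.90567016601562), (43.22221755981445, 43.804988861083984), 60.945396423339844)
side row_tin 0.56 1310 ((424.924560546875, 114.23584747314453), (41.668155670166016, 38.5600471496582), 29.05460548400879)
side jar 0.81 862 ((288.5, 271.5), (35.0, 29.0), 90.0)
```

View pics/c0.png

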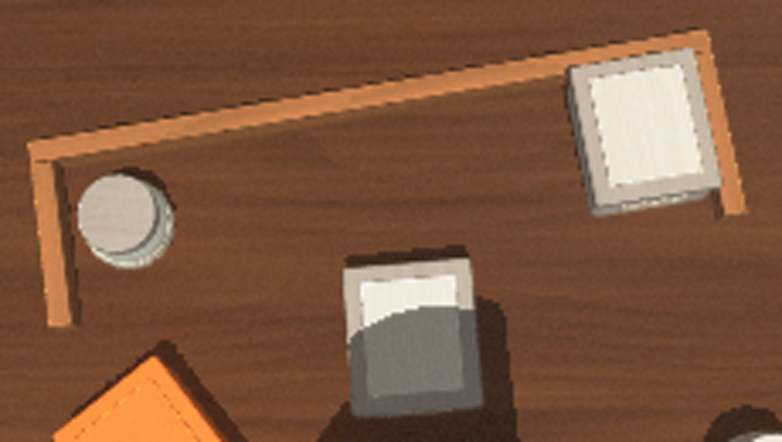

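```bash
cat > fit.py <<'E'
from h import *
from scipy.optimize import minimize
S=6
def box(x0,x1,y0,y1,h): return np.array([[a,b,c] for a in(x0,x1) for b in(y0,y1) for c in(0,h)],float)
TIN=[box(-.055,.055,-.048,.048,.058)]
BAY=[box(0,.018,-.268,.268,.035),box(-.130,.018,.25,.268,.035),box(-.130,.018,-.268,-.25,.035)]
def render(n,boxes,p):
    c,s=np.cos(p[2]),np.sin(p[2]); R=np.array([[c,-s,0],[s,c,0],[0,0,1]])
    im=np.zeros((400*S,640*S),np.uint8)
    for b in boxes:
        q=(proj(n,b@R.T+[p[0],p[1],0])+.5)*S
        cv2.fillConvexPoly(im,cv2.convexHull(np.round(q*16).astype(np.int32)),1,shift=4)
    return im
def fit(boxes,masks,p0,ignore=None):
    M={n:cv2.resize(m.astype(np.uint8),(640*S,400*S),interpolation=cv2.INTER_NEAREST) for n,m in masks.items()}
    def f(p):
        L=0
        for n,m in M.items():
            r=render(n,boxes,p)
            if ignore is not None: r=r*(1-cv2.resize(ignore[n].astype(np.uint8),(640*S,400*S),interpolation=cv2.INTER_NEAREST))
            L+=1-(r&m).sum()/(r|m).sum()
        return L/len(M)
    p0=np.array(p0,float); best=None
    for _ in range(2):
        sx=np.vstack([p0]+[p0+d for d in np.diag([.008,.008,.08])])
        o=minimize(f,p0,method='Nelder-Mead',options=dict(initial_simplex=sx,xatol=1e-4,fatol=1e-4,maxiter=90)); p0=o.x
    return o.x,o.fun
def near(n,l,xy,z=.03,r=25):
    c=proj(n,[*xy,z])[0]; out=[]
    for d in env.trace(n,l):
        ys,xs=np.nonzero(d['mask']); e=np.hypot(xs.mean()-c[0],ys.mean()-c[1])
        if e<r: out.append((e,d['mask']))
    return min(out,key=lambda t:t[0])[1] if out else None
def show(l,p,e): print(l,'x %.1f y %.1f mm yaw %.2f  1-IoU %.3f'%(p[0]*1e3,p[1]*1e3,np.degrees(p[2]),e))
def inbay(p,b):
    c,s=np.cos(b[2]),np.sin(b[2]); d=np.array(p[:2])-b[:2]
    return np.round([1e3*(c*d[0]+s*d[1]),1e3*(-s*d[0]+c*d[1]),np.degrees(p[2]-b[2])],1)
E
cat > m0.py <<'E'
from fit import *
env.read_camera('top');env.read_camera('side')
tp=unproj('top',[326,243],.058)[0]; rp=unproj('top',[394,183],.058)[0]
res={}
for l,lab,p in(('tin','tin',tp),('row_tin','row_tin',rp)):
    ms={n:near(n,lab,p) for n in('top','side')}; print({n:m is not None for n,m in ms.items()})
    ms={n:m for n,m in ms.items() if m is not None}
    for sub in [ms]+[{n:m} for n,m in ms.items()]:
        q,e=fit(TIN,sub,[p[0],p[1],.1]); show(l+str(list(sub)),q,e)
        if sub is ms: res[l]=q; 
    if l=='row_tin': ig={n:render(n,TIN,res[l])[::S,::S]>0 for n in('top','side')}
bm=env.trace('top','bay')[0]['mask']
q,e=fit(BAY,{'top':bm&~ig['top']},[.69,-.05,.15],ig); show('bay',q,e)
for l in res: print(l,'in bay',inbay(res[l],q))
for l in('jar','can','bowl'):
    for d in env.recognise('top',l): print(l,np.round(d['xyz'],3),inbay(list(d['xyz'][:2])+[0],q))
np.save('bay.npy',q)
im=cv2.imread('pics/t0.png'); im=cv2.resize(im,None,fx=S,fy=S)
for b,p in((TIN,res['tin']),(TIN,res['row_tin']),(BAY,q)):
    cs,_=cv2.findContours(render('top',b,p),cv2.RETR_LIST,cv2.CHAIN_APPROX_NONE); cv2.drawContours(im,cs,-1,(0,255,0),1)
cv2.imwrite('pics/o0.png',cv2.resize(im[145*S:275*S,205*S:435*S],(796,450),interpolation=cv2.INTER_AREA))
E
time python3 m0.py
```

```text
Traceback (most recent call last):
  File "m0.py", line 6, in <module>
    ms={n:near(n,lab,p) for n in('top','side')}; print({n:m is not None for n,m in ms.items()})
          ~~~~^^^^^^^^^
  File "fit.py", line 29, in near
    c=proj(n,[*xy,z])[0]; out=[]
      ~~~~^^^^^^^^^^^
  File "h.py", line 13, in proj
    K,r,t,_=cam(n); return cv2.projectPoints(np.atleast_2d(P).astype(float),r,t,K,None)[0][:,0]
                           ~~~~~~~~~~~~~~~~~^^^^^^^^^^^^^^^^^^^^^^^^^^^^^^^^^^^^^^^^^^^
cv2.error: OpenCV(4.12.0) /io/opencv/modules/calib3d/src/calibration_base.cpp:1490: error: (-215:Assertion failed) npoints >= 0 && (depth == CV_32F || depth == CV_64F) in function 'projectPoints'


real	0m2.955s
user	0m1.429s
sys	0m0.191s
```

```bash
sed -i 's/near(n,lab,p)/near(n,lab,p[:2])/' m0.py; time python3 m0.py
```

```text
{'top': True, 'side': True}
tin['top', 'side'] x 489.8 y -73.7 mm yaw 3.63  1-IoU 0.053
tin['top'] x 491.7 y -73.5 mm yaw 3.33  1-IoU 0.036
tin['side'] x 488.1 y -74.2 mm yaw 4.53  1-IoU 0.046
{'top': True, 'side': True}
row_tin['top', 'side'] x 645.7 y -252.7 mm yaw 9.11  1-IoU 0.069
row_tin['top'] x 647.5 y -252.3 mm yaw 8.34  1-IoU 0.051
row_tin['side'] x 643.8 y -252.5 mm yaw 11.29  1-IoU 0.072
bay x 671.1 y -44.3 mm yaw 8.23  1-IoU 0.165
tin in bay [-183.6   -3.2   -4.6]
row_tin in bay [ -55.  -202.6    0.9]
jar [0.579 0.138 0.062] [-65.4 193.3  -8.2]
can [ 0.382 -0.316  0.075] [-325.5 -228.    -8.2]
bowl [0.383 0.317 0.021] [-233.9  398.7   -8.2]
real	0m54.656s
user	0m38.508s
sys	0m9.328s
```

View pics/o0.png

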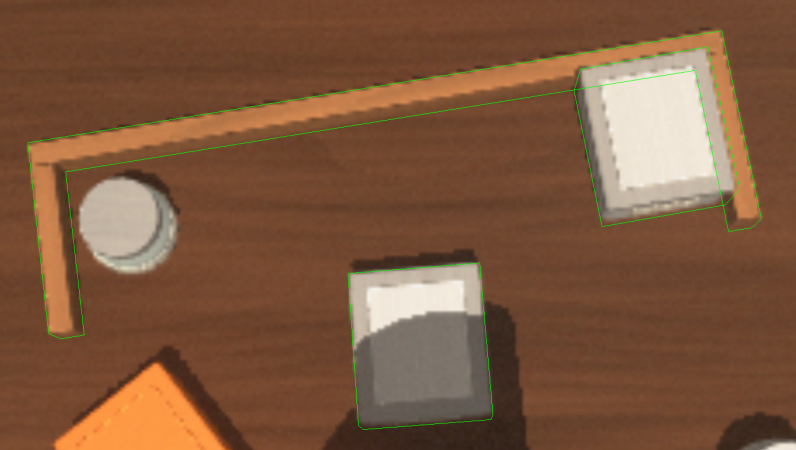

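The tin fits well. The twin's fit comes out at bay (-55, -202.6), which matches the stated contact with rail and end piece. Plan: push the tin sideways to line it up with the free slot, push it to the rail, then push it sideways against the twin. First I turn the tool to align with the bay.

>>> {"api": "drive_tool", "payload": {
  "deltas": [
    {"rz":-7.94,"grip":0.4},
    {"rz":-7.94,"grip":0.4},
    {"rz":-7.94,"grip":0.4},
    {"rz":-7.94,"grip":0.4},
    {"rz":-7.94,"grip":0.4},
    {"rz":-7.94,"grip":0.4},
    {"rz":-7.94,"grip":0.4},
    {"rz":-7.94,"grip":0.4},
    {"rz":-7.94,"grip":0.4},
    {"rz":-7.94,"grip":0.4}
  ]
}}

```text
invalid input
```

>>> {"api": "drive_tool", "payload": {
  "deltas": [
    {"dx":2.4,"dy":-2.85},
    {"dx":2.4,"dy":-2.85},
    {"dx":2.4,"dy":-2.85},
    {"dx":2.4,"dy":-2.85},
    {"dx":2.4,"dy":-2.85},
    {"dx":2.4,"dy":-2.85},
    {"dx":2.4,"dy":-2.85},
    {"dx":2.4,"dy":-2.85},
    {"dx":2.4,"dy":-2.85},
    {"dx":2.4,"dy":-2.85},
    {"dx":2.4,"dy":-2.85},
    {"dx":2.4,"dy":-2.85},
    {"dx":2.4,"dy":-2.85},
    {"dx":2.4,"dy":-2.85},
    {"dx":2.4,"dy":-2.85},
    {"dx":2.4,"dy":-2.85}
  ]
}}

```text
invalid input
```

>>> {"api": "drive_tool", "payload": {
  "deltas": [
    {"dx":0,"dy":0,"dz":0,"rx":0,"ry":0,"rz":-7.94,"grip":0.4},
    {"dx":0,"dy":0,"dz":0,"rx":0,"ry":0,"rz":-7.94,"grip":0.4},
    {"dx":0,"dy":0,"dz":0,"rx":0,"ry":0,"rz":-7.94,"grip":0.4},
    {"dx":0,"dy":0,"dz":0,"rx":0,"ry":0,"rz":-7.94,"grip":0.4},
    {"dx":0,"dy":0,"dz":0,"rx":0,"ry":0,"rz":-7.94,"grip":0.4},
    {"dx":0,"dy":0,"dz":0,"rx":0,"ry":0,"rz":-7.94,"grip":0.4},
    {"dx":0,"dy":0,"dz":0,"rx":0,"ry":0,"rz":-7.94,"grip":0.4},
    {"dx":0,"dy":0,"dz":0,"rx":0,"ry":0,"rz":-7.94,"grip":0.4},
    {"dx":0,"dy":0,"dz":0,"rx":0,"ry":0,"rz":-7.94,"grip":0.4},
    {"dx":0,"dy":0,"dz":0,"rx":0,"ry":0,"rz":-7.94,"grip":0.4}
  ]
}}

```text
t: 2.5
tcp_pos: [0.169, -0.4971, 0.2138]
ee_rot: [180.0, -0.0, 8.5]
force: [-0.2, -0.1, 0.3]
opening: 0.0351
```

>>> {"api": "drive_tool", "payload": {
  "deltas": [
    {"dx":2.4,"dy":-2.85,"dz":0,"rx":0,"ry":0,"rz":0,"grip":0.4},
    {"dx":2.4,"dy":-2.85,"dz":0,"rx":0,"ry":0,"rz":0,"grip":0.4},
    {"dx":2.4,"dy":-2.85,"dz":0,"rx":0,"ry":0,"rz":0,"grip":0.4},
    {"dx":2.4,"dy":-2.85,"dz":0,"rx":0,"ry":0,"rz":0,"grip":0.4},
    {"dx":2.4,"dy":-2.85,"dz":0,"rx":0,"ry":0,"rz":0,"grip":0.4},
    {"dx":2.4,"dy":-2.85,"dz":0,"rx":0,"ry":0,"rz":0,"grip":0.4},
    {"dx":2.4,"dy":-2.85,"dz":0,"rx":0,"ry":0,"rz":0,"grip":0.4},
    {"dx":2.4,"dy":-2.85,"dz":0,"rx":0,"ry":0,"rz":0,"grip":0.4},
    {"dx":2.4,"dy":-2.85,"dz":0,"rx":0,"ry":0,"rz":0,"grip":0.4},
    {"dx":2.4,"dy":-2.85,"dz":0,"rx":0,"ry":0,"rz":0,"grip":0.4},
    {"dx":2.4,"dy":-2.85,"dz":0,"rx":0,"ry":0,"rz":0,"grip":0.4},
    {"dx":2.4,"dy":-2.85,"dz":0,"rx":0,"ry":0,"rz":0,"grip":0.4},
    {"dx":2.4,"dy":-2.85,"dz":0,"rx":0,"ry":0,"rz":0,"grip":0.4},
    {"dx":2.4,"dy":-2.85,"dz":0,"rx":0,"ry":0,"rz":0,"grip":0.4},
    {"dx":2.4,"dy":-2.85,"dz":0,"rx":0,"ry":0,"rz":0,"grip":0.4},
    {"dx":2.4,"dy":-2.85,"dz":0,"rx":0,"ry":0,"rz":0,"grip":0.4}
  ]
}}

```text
t: 4.1
tcp_pos: [0.4849, 0.0105, 0.2139]
ee_rot: [180.0, -0.0, 8.2]
force: [0.1, -0.6, -0.7]
opening: 0.0353
```

```bash
cat > st.py <<'E'
from h import *
b=np.load('bay.npy'); s=env.get_state(); c,q=np.cos(b[2]),np.sin(b[2]); d=s['tcp_pos'][:2]-b[:2]
print('t',s['t'],'bay tcp mm',np.round([1e3*(c*d[0]+q*d[1]),1e3*(-q*d[0]+c*d[1]),1e3*s['tcp_pos'][2]],1),'rot',np.round(s['ee_rot'],2),'F',np.round(s['force'],1),'j',np.round(s['joint_positions'],0))
E
python3 st.py
```

```text
t 4.1 bay tcp mm [-176.5   80.9  213.9] rot [ 1.7999e+02 -2.0000e-02  8.1900e+00] F [ 0.1 -0.6 -0.7] j [-13.  13.  92.  -0.  75. -21.]
```

>>> {"api": "drive_tool", "payload": {
  "deltas": [
    {"dx":-0.6,"dy":0,"dz":4,"rx":0,"ry":0,"rz":0,"grip":0.4},
    {"dx":0,"dy":0,"dz":4,"rx":0,"ry":0,"rz":0,"grip":0.4},
    {"dx":0,"dy":0,"dz":4,"rx":0,"ry":0,"rz":0,"grip":0.4},
    {"dx":0,"dy":0,"dz":4,"rx":0,"ry":0,"rz":0,"grip":0.4},
    {"dx":0,"dy":0,"dz":2.4,"rx":0,"ry":0,"rz":0,"grip":0.4},
    {"dx":0,"dy":0,"dz":1,"rx":0,"ry":0,"rz":0,"grip":0.4},
    {"dx":0,"dy":0,"dz":0,"rx":0,"ry":0,"rz":0,"grip":0.4}
  ]
}}

```text
t: 4.8
tcp_pos: [0.478, 0.0082, 0.0193]
ee_rot: [-180.0, 0.1, 8.2]
force: [0.5, -0.8, 0.6]
opening: 0.0352
```

>>> {"api": "drive_tool", "payload": {
  "deltas": [
    {"dx":0,"dy":0.8,"dz":0,"rx":0,"ry":0,"rz":0,"grip":0.4},
    {"dx":0,"dy":0.8,"dz":0,"rx":0,"ry":0,"rz":0,"grip":0.4},
    {"dx":0,"dy":0.5,"dz":0,"rx":0,"ry":0,"rz":0,"grip":0.4},
    {"dx":0,"dy":0.5,"dz":0,"rx":0,"ry":0,"rz":0,"grip":0.4},
    {"dx":0,"dy":0.5,"dz":0,"rx":0,"ry":0,"rz":0,"grip":0.4},
    {"dx":0,"dy":0.5,"dz":0,"rx":0,"ry":0,"rz":0,"grip":0.4},
    {"dx":0,"dy":0.7,"dz":0,"rx":0,"ry":0,"rz":0,"grip":0.4},
    {"dx":0,"dy":0.7,"dz":0,"rx":0,"ry":0,"rz":0,"grip":0.4},
    {"dx":0,"dy":0.7,"dz":0,"rx":0,"ry":0,"rz":0,"grip":0.4},
    {"dx":0,"dy":0.7,"dz":0,"rx":0,"ry":0,"rz":0,"grip":0.4},
    {"dx":0,"dy":0.7,"dz":0,"rx":0,"ry":0,"rz":0,"grip":0.4},
    {"dx":0,"dy":0.7,"dz":0,"rx":0,"ry":0,"rz":0,"grip":0.4},
    {"dx":0,"dy":0.7,"dz":0,"rx":0,"ry":0,"rz":0,"grip":0.4},
    {"dx":0,"dy":0.7,"dz":0,"rx":0,"ry":0,"rz":0,"grip":0.4}
  ]
}}

```text
t: 6.2
tcp_pos: [0.4914, -0.0835, 0.0198]
ee_rot: [-180.0, 0.0, 8.2]
force: [0.6, 3.4, 3.6]
opening: 0.035
```

```bash
cat > m1.py <<'E'
from fit import *
import sys
b=np.load('bay.npy'); c,s=np.cos(b[2]),np.sin(b[2])
g=[float(v)/1e3 for v in sys.argv[1:3]]
w=[b[0]+c*g[0]-s*g[1],b[1]+s*g[0]+c*g[1]]; tw=[.6457,-.2527]
for l,p in(('tin',w),('row_tin',tw)):
  for n in('top','side'):
    if l=='tin' : env.read_camera(n)
    else: env.read_camera(n)
    m=near(n,l,p)
    if m is None: m=near(n,'tin' if l=='row_tin' else 'row_tin',p)
    if m is None: print(l,n,'missed'); continue
    q,e=fit(TIN,{n:m},[*p,b[2]]); print(l,n,inbay(q,b),'err %.3f'%e)
E
python3 st.py; python3 m1.py -183 -97; python3 -c "
from h import *
pic('top','t1.png')"
```

```text
t 6.2 bay tcp mm [-183.5  -13.1   19.8] rot [-180.      0.      8.18] F [0.6 3.4 3.6] j [-23.  29. 102.   0.  49. -31.]
tin top [-182.6  -78.1    4.8] err 0.735
tin side [-181.7  -73.6   -1. ] err 0.697
row_tin top [ -54.8 -202.2   -0.3] err 0.052
row_tin side [ -53.1 -205.     6.1] err 0.219
```

View pics/t1.png

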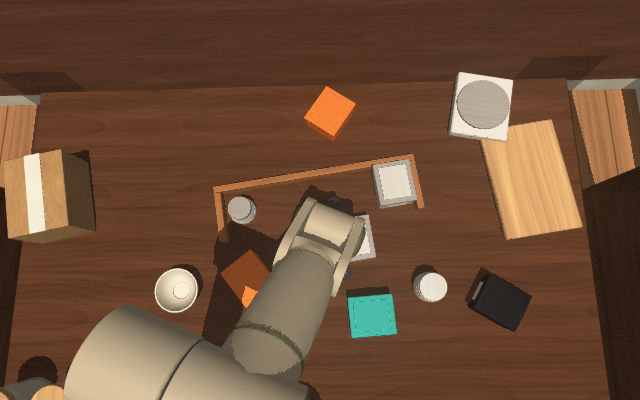

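The arm hides part of the tin, but its right edge shows at (365-375, 215-257) and it is moving square. I'll push another 28 mm, back off and look again.

>>> {"api": "drive_tool", "payload": {
  "deltas": [
    {"dx":0,"dy":0.7,"dz":0,"rx":0,"ry":0,"rz":0,"grip":0.4},
    {"dx":0,"dy":0.7,"dz":0,"rx":0,"ry":0,"rz":0,"grip":0.4},
    {"dx":0,"dy":0.7,"dz":0,"rx":0,"ry":0,"rz":0,"grip":0.4},
    {"dx":0,"dy":0.4,"dz":0,"rx":0,"ry":0,"rz":0,"grip":0.4},
    {"dx":0,"dy":0.3,"dz":0,"rx":0,"ry":0,"rz":0,"grip":0.4},
    {"dx":0,"dy":0,"dz":0,"rx":0,"ry":0,"rz":0,"grip":0.4},
    {"dx":0,"dy":-1,"dz":0,"rx":0,"ry":0,"rz":0,"grip":0.4},
    {"dx":-2,"dy":-3,"dz":0,"rx":0,"ry":0,"rz":0,"grip":0.4},
    {"dx":-2,"dy":-3,"dz":-2,"rx":0,"ry":0,"rz":0,"grip":0.4},
    {"dx":-3,"dy":0,"dz":-4,"rx":0,"ry":0,"rz":0,"grip":0.4},
    {"dx":-3,"dy":0,"dz":-4,"rx":0,"ry":0,"rz":8.5,"grip":0.4}
  ]
}}

```text
t: 7.75
tcp_pos: [0.3848, -0.0542, 0.1206]
ee_rot: [-180.0, 0.1, -0.3]
force: [0.5, -1.1, 2.0]
opening: 0.0351
```

```bash
python3 st.py; python3 m1.py -183 -97; python3 -c "
from h import *
pic('top','t2.png')"
```

```text
t 7.75 bay tcp mm [-284.8   31.2  120.6] rot [-1.7997e+02  7.0000e-02 -2.9000e-01] F [ 0.5 -1.1  2. ] j [-25.   7. 115.  -0.  58. -25.]
tin top [-178.9 -100.1   -0.9] err 0.086
tin side [-182.  -100.2    1.4] err 0.147
row_tin top [-5.270e+01 -2.013e+02  2.000e-01] err 0.064
row_tin side [ -56.2 -202.8    2.5] err 0.079
```

View pics/t2.png

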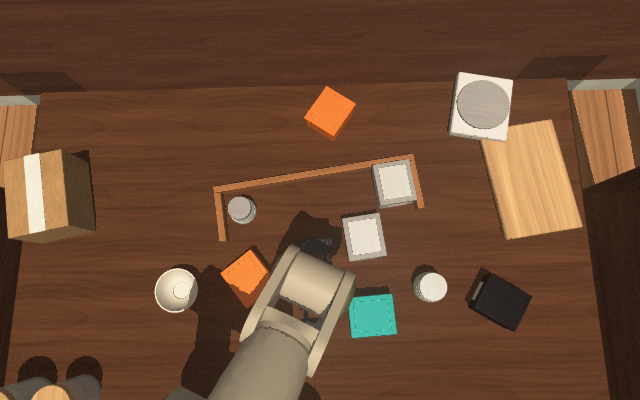

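The tin is at bay (-181, -100) mm, square, with about 6 mm clearance to the twin's line. Now I turn the tool 90° and push from the front.

>>> {"api": "drive_tool", "payload": {
  "deltas": [
    {"dx":0,"dy":0,"dz":0,"rx":0,"ry":0,"rz":8.5,"grip":0.4},
    {"dx":0,"dy":0,"dz":0,"rx":0,"ry":0,"rz":8.5,"grip":0.4},
    {"dx":0,"dy":0,"dz":0,"rx":0,"ry":0,"rz":8.5,"grip":0.4},
    {"dx":0,"dy":0,"dz":0,"rx":0,"ry":0,"rz":8.5,"grip":0.4},
    {"dx":0,"dy":0,"dz":0,"rx":0,"ry":0,"rz":8.5,"grip":0.4},
    {"dx":0,"dy":0,"dz":0,"rx":0,"ry":0,"rz":8.5,"grip":0.4},
    {"dx":0,"dy":0,"dz":0,"rx":0,"ry":0,"rz":8.5,"grip":0.4},
    {"dx":0,"dy":0,"dz":0,"rx":0,"ry":0,"rz":8.5,"grip":0.4},
    {"dx":0,"dy":0,"dz":0,"rx":0,"ry":0,"rz":8.5,"grip":0.4},
    {"dx":0,"dy":0,"dz":0,"rx":0,"ry":0,"rz":5,"grip":0.4},
    {"dx":3.3,"dy":-0.5,"dz":0,"rx":0,"ry":0,"rz":0,"grip":0.4},
    {"dx":3.3,"dy":-0.5,"dz":0,"rx":0,"ry":0,"rz":0,"grip":0.4},
    {"dx":3.3,"dy":-0.5,"dz":0,"rx":0,"ry":0,"rz":0,"grip":0.4},
    {"dx":3.2,"dy":-0.5,"dz":0,"rx":0,"ry":0,"rz":0,"grip":0.4},
    {"dx":0,"dy":0,"dz":0,"rx":0,"ry":0,"rz":0,"grip":0.4}
  ]
}}

```text
t: 9.7
tcp_pos: [0.4255, -0.1851, 0.1187]
ee_rot: [180.0, 0.0, -82.0]
force: [-0.5, -0.1, -0.2]
opening: 0.0353
```

```bash
python3 st.py
```

```text
t 9.7 bay tcp mm [-263.2 -104.2  118.7] rot [ 1.7996e+02  2.0000e-02 -8.1950e+01] F [-0.5 -0.1 -0.2] j [-38.  16. 103.  -0.  60.  44.]
```

>>> {"api": "drive_tool", "payload": {
  "deltas": [
    {"dx":-0.4,"dy":0,"dz":3,"rx":0,"ry":0,"rz":-0.2,"grip":0.4},
    {"dx":0,"dy":0,"dz":4,"rx":0,"ry":0,"rz":0,"grip":0.4},
    {"dx":0,"dy":0,"dz":2.8,"rx":0,"ry":0,"rz":0,"grip":0.4},
    {"dx":0,"dy":0,"dz":0,"rx":0,"ry":0,"rz":0,"grip":0.4},
    {"dx":0,"dy":-0.6,"dz":0,"rx":0,"ry":0,"rz":0,"grip":0.4},
    {"dx":0,"dy":-0.6,"dz":0,"rx":0,"ry":0,"rz":0,"grip":0.4},
    {"dx":0,"dy":-0.5,"dz":0,"rx":0,"ry":0,"rz":0,"grip":0.4},
    {"dx":0,"dy":-0.5,"dz":0,"rx":0,"ry":0,"rz":0,"grip":0.4},
    {"dx":0,"dy":-0.6,"dz":0,"rx":0,"ry":0,"rz":0,"grip":0.4},
    {"dx":0,"dy":-0.6,"dz":0,"rx":0,"ry":0,"rz":0,"grip":0.4},
    {"dx":0,"dy":-0.7,"dz":0,"rx":0,"ry":0,"rz":0,"grip":0.4},
    {"dx":0,"dy":-0.7,"dz":0,"rx":0,"ry":0,"rz":0,"grip":0.4},
    {"dx":0,"dy":-0.7,"dz":0,"rx":0,"ry":0,"rz":0,"grip":0.4},
    {"dx":0,"dy":-0.7,"dz":0,"rx":0,"ry":0,"rz":0,"grip":0.4},
    {"dx":0,"dy":-0.6,"dz":0,"rx":0,"ry":0,"rz":0,"grip":0.4},
    {"dx":0,"dy":-0.4,"dz":0,"rx":0,"ry":0,"rz":0,"grip":0.4},
    {"dx":0,"dy":0,"dz":0,"rx":0,"ry":0,"rz":0,"grip":0.4}
  ]
}}

```text
t: 11.4
tcp_pos: [0.4962, -0.1679, 0.0217]
ee_rot: [-180.0, -0.0, -81.6]
force: [0.5, 0.8, 0.4]
opening: 0.0348
```

```bash
python3 st.py;  python3 m1.py -127 -100; python3 -c "
from h import *
pic('top','t3.png')"
```

```text
t 11.4 bay tcp mm [-190.8  -97.3   21.7] rot [-1.7995e+02 -1.0000e-02 -8.1610e+01] F [0.5 0.8 0.4] j [-32.  31.  98.   0.  51.  50.]
tin top [-118.2  -98.7   -2. ] err 0.907
tin side [-125.8  -98.2    2.2] err 0.206
row_tin top [ -53.6 -201.6    0.9] err 0.070
row_tin side [ -56.  -204.1    2.4] err 0.212
```

View pics/t3.png

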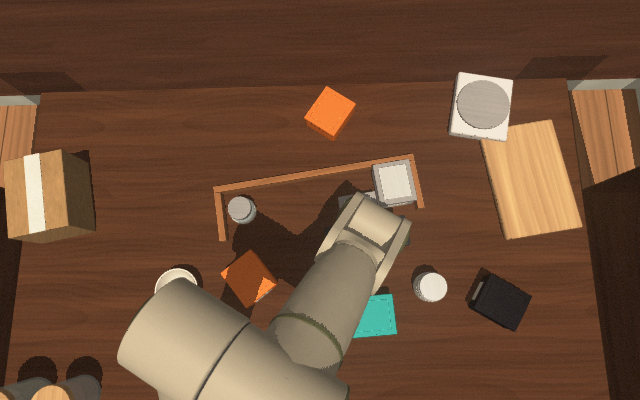

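Tin is at about (-126, -98) and square (side camera). I'll keep pushing toward the rail, slower near the end.

>>> {"api": "drive_tool", "payload": {
  "deltas": [
    {"dx":0,"dy":-0.5,"dz":0,"rx":0,"ry":0,"rz":0,"grip":0.4},
    {"dx":0,"dy":-0.6,"dz":0,"rx":0,"ry":0,"rz":0,"grip":0.4},
    {"dx":0,"dy":-0.7,"dz":0,"rx":0,"ry":0,"rz":0,"grip":0.4},
    {"dx":0,"dy":-0.7,"dz":0,"rx":0,"ry":0,"rz":0,"grip":0.4},
    {"dx":0,"dy":-0.7,"dz":0,"rx":0,"ry":0,"rz":0,"grip":0.4},
    {"dx":0,"dy":-0.7,"dz":0,"rx":0,"ry":0,"rz":0,"grip":0.4},
    {"dx":0,"dy":-0.7,"dz":0,"rx":0,"ry":0,"rz":0,"grip":0.4},
    {"dx":0,"dy":-0.6,"dz":0,"rx":0,"ry":0,"rz":0,"grip":0.4},
    {"dx":0,"dy":-0.5,"dz":0,"rx":0,"ry":0,"rz":0,"grip":0.4},
    {"dx":0,"dy":-0.4,"dz":0,"rx":0,"ry":0,"rz":0,"grip":0.4},
    {"dx":0,"dy":-0.3,"dz":0,"rx":0,"ry":0,"rz":0,"grip":0.4},
    {"dx":0,"dy":0,"dz":0,"rx":0,"ry":0,"rz":0,"grip":0.4}
  ]
}}

```text
t: 13.05
tcp_pos: [0.5593, -0.1586, 0.0218]
ee_rot: [-180.0, -0.0, -81.6]
force: [0.9, -0.7, -0.5]
opening: 0.0354
```

>>> {"api": "drive_tool", "payload": {
  "deltas": [
    {"dx":0,"dy":-0.2,"dz":0,"rx":0,"ry":0,"rz":0,"grip":0.4},
    {"dx":0,"dy":-0.2,"dz":0,"rx":0,"ry":0,"rz":0,"grip":0.4}
  ]
}}

```text
t: 13.25
tcp_pos: [0.5627, -0.1581, 0.0219]
ee_rot: [180.0, 0.0, -81.6]
force: [-2.4, -0.2, 0.4]
opening: 0.0352
```

>>> {"api": "drive_tool", "payload": {
  "deltas": [
    {"dx":0,"dy":-0.2,"dz":0,"rx":0,"ry":0,"rz":0,"grip":0.4}
  ]
}}

```text
t: 13.35
tcp_pos: [0.5648, -0.1578, 0.0219]
ee_rot: [180.0, 0.0, -81.6]
force: [-1.6, -0.8, 0.8]
opening: 0.0353
```

```bash
python3 st.py;  python3 m1.py -57 -98
```

```text
t 13.35 bay tcp mm [-121.5  -97.1   21.9] rot [179.99   0.   -81.62] F [-1.6 -0.8  0.8] j [-27.  38.  87.  -0.  56.  55.]
tin top missed
tin side [-53.3 -98.6   6.9] err 0.238
row_tin top [ -51.6 -202.5   -1.7] err 0.508
row_tin side [ -36.8 -247.9    6.9] err 0.541
```

>>> {"api": "drive_tool", "payload": {
  "deltas": [
    {"dx":0,"dy":-0.2,"dz":0,"rx":0,"ry":0,"rz":0,"grip":0.4}
  ]
}}

```text
t: 13.9
tcp_pos: [0.5655, -0.1577, 0.0218]
ee_rot: [179.8, 0.0, -81.6]
force: [-15.7, -3.0, 10.0]
opening: 0.0352
```

>>> {"api": "drive_tool", "payload": {
  "deltas": [
    {"dx":0,"dy":-0.15,"dz":0,"rx":0,"ry":0,"rz":0,"grip":0.4}
  ]
}}

```text
t: 14.0
tcp_pos: [0.5655, -0.1577, 0.0218]
ee_rot: [179.6, 0.1, -81.6]
force: [-23.0, -6.1, 13.2]
opening: 0.035
```

>>> {"api": "drive_tool", "payload": {
  "deltas": [
    {"dx":0,"dy":-0.1,"dz":0,"rx":0,"ry":0,"rz":0,"grip":0.4}
  ]
}}

```text
t: 14.1
tcp_pos: [0.5655, -0.1577, 0.0218]
ee_rot: [179.4, 0.1, -81.6]
force: [-27.6, -5.5, 16.3]
opening: 0.0356
```

Contact with the rail is firm. I back off, lift, turn back and set up the sideways push.

>>> {"api": "drive_tool", "payload": {
  "deltas": [
    {"dx":0,"dy":1,"dz":0,"rx":0,"ry":0,"rz":0,"grip":0.4},
    {"dx":0,"dy":3.4,"dz":0,"rx":0,"ry":0,"rz":0,"grip":0.4},
    {"dx":0,"dy":0,"dz":-4.5,"rx":0,"ry":0,"rz":0,"grip":0.4},
    {"dx":0,"dy":0,"dz":-4.5,"rx":0,"ry":0,"rz":-4.8,"grip":0.4},
    {"dx":0,"dy":0,"dz":0,"rx":0,"ry":0,"rz":-8.5,"grip":0.4},
    {"dx":0,"dy":0,"dz":0,"rx":0,"ry":0,"rz":-8.5,"grip":0.4},
    {"dx":0,"dy":0,"dz":0,"rx":0,"ry":0,"rz":-8.5,"grip":0.4},
    {"dx":0,"dy":0,"dz":0,"rx":0,"ry":0,"rz":-8.5,"grip":0.4},
    {"dx":0,"dy":0,"dz":0,"rx":0,"ry":0,"rz":-8.5,"grip":0.4},
    {"dx":0,"dy":0,"dz":0,"rx":0,"ry":0,"rz":-8.5,"grip":0.4},
    {"dx":0,"dy":0,"dz":0,"rx":0,"ry":0,"rz":-8.5,"grip":0.4},
    {"dx":0,"dy":0,"dz":0,"rx":0,"ry":0,"rz":-8.5,"grip":0.4},
    {"dx":0,"dy":0,"dz":0,"rx":0,"ry":0,"rz":-8.5,"grip":0.4},
    {"dx":0,"dy":0,"dz":0,"rx":0,"ry":0,"rz":-8.5,"grip":0.4},
    {"dx":0,"dy":-3,"dz":0,"rx":0,"ry":0,"rz":0,"grip":0.4},
    {"dx":0,"dy":-3,"dz":0,"rx":0,"ry":0,"rz":0,"grip":0.4},
    {"dx":0,"dy":-3,"dz":0,"rx":0,"ry":0,"rz":0,"grip":0.4},
    {"dx":0,"dy":-3,"dz":0,"rx":0,"ry":0,"rz":0,"grip":0.4},
    {"dx":0,"dy":0,"dz":0,"rx":0,"ry":0,"rz":0,"grip":0.4}
  ]
}}

```text
t: 16.0
tcp_pos: [0.5081, -0.0421, 0.112]
ee_rot: [-180.0, 0.0, 8.4]
force: [-0.9, 0.1, 0.8]
opening: 0.0352
```

```bash
python3 st.py;  python3 m1.py -56 -98;python3 -c "
from h import *
im=pic('top','t4.png')
cv2.imwrite('pics/c4.png',cv2.resize(im[145:275,205:435,::-1],None,fx=3.4,fy=3.4,interpolation=cv2.INTER_CUBIC))"
```

```text
t 16.0 bay tcp mm [-161.    25.5  112. ] rot [-1.7996e+02  1.0000e-02  8.3600e+00] F [-0.9  0.1  0.8] j [-18.  22.  96.   0.  62. -26.]
tin top [ -52.3 -100.1    0.3] err 0.101
tin side [-53.3 -99.6   7.1] err 0.297
row_tin top [ -52.9 -201.9    0.5] err 0.059
row_tin side missed
```

View pics/c4.png

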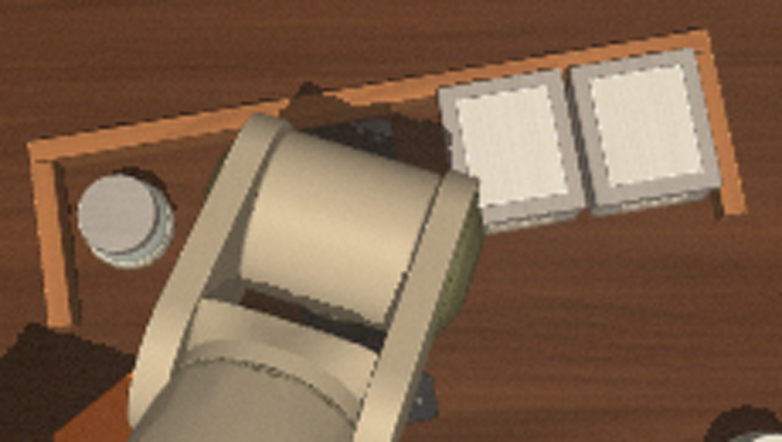

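The tin is flush with the rail, at crop x 440-585, with a gap of about 5 mm to the twin at crop x 572. Now the sideways push.

>>> {"api": "drive_tool", "payload": {
  "deltas": [
    {"dx":3.5,"dy":0,"dz":0,"rx":0,"ry":0,"rz":0.1,"grip":0.4},
    {"dx":3.5,"dy":0,"dz":0,"rx":0,"ry":0,"rz":0,"grip":0.4},
    {"dx":3.5,"dy":0,"dz":0,"rx":0,"ry":0,"rz":0,"grip":0.4},
    {"dx":0,"dy":0,"dz":4,"rx":0,"ry":0,"rz":0,"grip":0.4},
    {"dx":0,"dy":0,"dz":3.5,"rx":0,"ry":0,"rz":0,"grip":0.4},
    {"dx":0,"dy":0,"dz":1.6,"rx":0,"ry":0,"rz":0,"grip":0.4},
    {"dx":0,"dy":1.5,"dz":0,"rx":0,"ry":0,"rz":0,"grip":0.4},
    {"dx":0,"dy":1.5,"dz":0,"rx":0,"ry":0,"rz":0,"grip":0.4},
    {"dx":0,"dy":1.5,"dz":0,"rx":0,"ry":0,"rz":0,"grip":0.4},
    {"dx":0,"dy":1,"dz":0,"rx":0,"ry":0,"rz":0,"grip":0.4},
    {"dx":0,"dy":0.5,"dz":0,"rx":0,"ry":0,"rz":0,"grip":0.4},
    {"dx":0,"dy":0,"dz":0,"rx":0,"ry":0,"rz":0,"grip":0.4}
  ]
}}

```text
t: 17.7
tcp_pos: [0.6212, -0.0902, 0.0212]
ee_rot: [180.0, -0.0, 8.0]
force: [-0.3, 0.4, -0.7]
opening: 0.0353
```

```bash
python3 st.py
```

```text
t 17.7 bay tcp mm [-56.  -38.3  21.2] rot [ 1.7998e+02 -4.0000e-02  8.0200e+00] F [-0.3  0.4 -0.7] j [-19.  42.  78.   0.  60. -27.]
```

>>> {"api": "drive_tool", "payload": {
  "deltas": [
    {"dx":0,"dy":0.2,"dz":0,"rx":0,"ry":0,"rz":-0.15,"grip":0.4},
    {"dx":0,"dy":0.2,"dz":0,"rx":0,"ry":0,"rz":0,"grip":0.4},
    {"dx":0,"dy":0.2,"dz":0,"rx":0,"ry":0,"rz":0,"grip":0.4}
  ]
}}

```text
t: 18.0
tcp_pos: [0.6218, -0.0946, 0.0209]
ee_rot: [-180.0, 0.0, 8.3]
force: [0.2, 2.3, 0.9]
opening: 0.0355
```

>>> {"api": "drive_tool", "payload": {
  "deltas": [
    {"dx":0,"dy":0.15,"dz":0,"rx":0,"ry":0,"rz":0,"grip":0.4}
  ]
}}

```text
t: 18.1
tcp_pos: [0.6221, -0.0964, 0.0209]
ee_rot: [-180.0, 0.0, 8.3]
force: [-1.1, 2.5, 1.1]
opening: 0.0352
```

>>> {"api": "drive_tool", "payload": {
  "deltas": [
    {"dx":0,"dy":0.15,"dz":0,"rx":0,"ry":0,"rz":0,"grip":0.4}
  ]
}}

```text
t: 18.2
tcp_pos: [0.6223, -0.098, 0.0209]
ee_rot: [-180.0, -0.0, 8.2]
force: [-1.2, 3.9, 2.1]
opening: 0.0352
```

>>> {"api": "drive_tool", "payload": {
  "deltas": [
    {"dx":0,"dy":0.15,"dz":0,"rx":0,"ry":0,"rz":0,"grip":0.4}
  ]
}}

```text
t: 18.3
tcp_pos: [0.6225, -0.0991, 0.0209]
ee_rot: [-179.9, 0.0, 8.2]
force: [-1.7, 12.2, 4.0]
opening: 0.035
```

>>> {"api": "drive_tool", "payload": {
  "deltas": [
    {"dx":0,"dy":0.1,"dz":0,"rx":0,"ry":0,"rz":0,"grip":0.4}
  ]
}}

```text
t: 18.4
tcp_pos: [0.6224, -0.099, 0.0209]
ee_rot: [-179.8, 0.0, 8.2]
force: [-2.1, 13.7, 5.7]
opening: 0.0355
```

>>> {"api": "drive_tool", "payload": {
  "deltas": [
    {"dx":0,"dy":0,"dz":0,"rx":0,"ry":0,"rz":0,"grip":0.4}
  ]
}}

```text
t: 18.5
tcp_pos: [0.6224, -0.099, 0.0209]
ee_rot: [-179.8, 0.0, 8.3]
force: [-2.1, 9.9, 3.9]
opening: 0.0352
```

```bash
python3 st.py
```

```text
t 18.5 bay tcp mm [-56.  -47.2  20.9] rot [-1.7984e+02  2.0000e-02  8.2500e+00] F [-2.1  9.9  3.9] j [-20.  42.  78.   0.  60. -28.]
```

It stopped solid at about 10 N. Withdraw and check.

>>> {"api": "drive_tool", "payload": {
  "deltas": [
    {"dx":0,"dy":-0.5,"dz":0,"rx":0,"ry":0,"rz":0,"grip":0.4},
    {"dx":0,"dy":-3,"dz":0,"rx":0,"ry":0,"rz":0,"grip":0.4},
    {"dx":0,"dy":-2,"dz":-3,"rx":0,"ry":0,"rz":0,"grip":0.4},
    {"dx":0,"dy":0,"dz":-4.5,"rx":0,"ry":0,"rz":0,"grip":0.4},
    {"dx":-3,"dy":-1,"dz":-3.5,"rx":0,"ry":0,"rz":0,"grip":0.4},
    {"dx":-4,"dy":-2,"dz":0,"rx":0,"ry":0,"rz":0,"grip":0.4},
    {"dx":-4,"dy":-2,"dz":0,"rx":0,"ry":0,"rz":0,"grip":0.4},
    {"dx":-4,"dy":-2,"dz":0,"rx":0,"ry":0,"rz":0,"grip":0.4},
    {"dx":-4,"dy":-2,"dz":0,"rx":0,"ry":0,"rz":0,"grip":0.4},
    {"dx":-4,"dy":-2,"dz":0,"rx":0,"ry":0,"rz":0,"grip":0.4},
    {"dx":0,"dy":0,"dz":0,"rx":0,"ry":0,"rz":0,"grip":0.4}
  ]
}}

```text
t: 19.6
tcp_pos: [0.3672, 0.0309, 0.1304]
ee_rot: [-180.0, 0.1, 8.3]
force: [1.0, 0.0, -0.1]
opening: 0.0357
```

```bash
python3 st.py;  python3 m1.py -56 -106;python3 -c "
from h import *
im=pic('top','t5.png'); sd=pic('side','s5.png')
cv2.imwrite('pics/c5.png',np.vstack([cv2.resize(im[145:225,340:440,::-1],(600,480),interpolation=cv2.INTER_CUBIC)]))
cv2.imwrite('pics/d5.png',cv2.resize(sd[110:230,240:360,::-1],None,fx=5,fy=5,interpolation=cv2.INTER_CUBIC))
for l in('jar','can','bowl'):print(l,[np.round(d['xyz'],3) for d in env.recognise('top',l)])"
```

```text
t 19.6 bay tcp mm [-290.   118.   130.4] rot [-1.7998e+02  1.3000e-01  8.3000e+00] F [ 1.   0.  -0.1] j [-14.   4. 117.  -0.  59. -22.]
tin top [ -52.6 -105.8   -0.8] err 0.086
tin side [ -55.7 -106.9    2. ] err 0.072
row_tin top [ -52.4 -202.7   -2.3] err 0.125
row_tin side [ -53.5 -250.1    1.6] err 0.377
jar [array([0.583, 0.139, 0.063])]
can [array([ 0.381, -0.318,  0.073])]
bowl [array([0.384, 0.314, 0.023])]
```

View pics/c5.png

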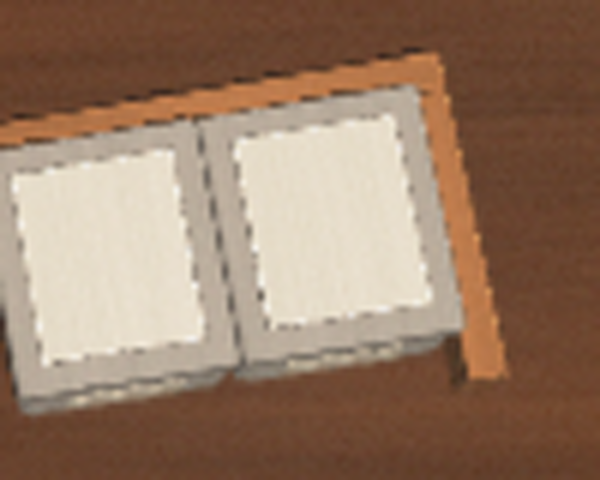

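View pics/d5.png

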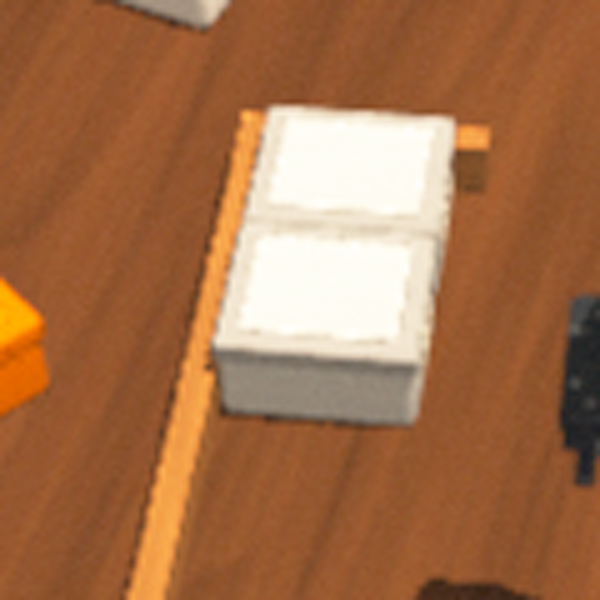

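```bash
python3 -c "
from bench import env
print(env.job_done())"
```

```text
the job is handed in; nothing more can be done
None
```

The tin now sits flat against the back rail and against its twin, and I handed the job in at about 20 s of the 48 s allowed. I never gripped or lifted it. I pushed it sideways in line with the free slot, then forward to the rail, then sideways until it met the twin.

**Contact:** At the rail the tool stopped moving as the reaction rose from about 2 N to about 28 N. At the twin the tool stopped at 10–14 N. The highest force I read in any direction was about 28 N, well under the 120 N limit.

**Final position:** The tin is at bay (-53 to -56, -106) mm, where (-55, -106) was expected. The top camera puts it about level with the twin (x -52.6 against -52.4) and turned -0.8°. In the pictures, the front and back edges line up and only a thin, even seam shows between the tins.

**Bystanders:** The jar, can and bowl moved by no more than 4 mm in the measurements, which is within the network's error. The robot was clear of everything when I handed in.

**Checks that disagreed:**
- **Tin angle:** The side camera gave +2.0° where the top camera gave -0.8°. It had read the angle high all along.
- **Twin, last fit:** The side fit failed because the tin hides part of it. The top fit was looser than before and read -2.3°, but the picture shows the twin square and in its original place.
- **Bay fit:** The bay outline fit was rough (1-IoU 0.165), so I relied on it agreeing with the twin's known contact position.

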